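Draw the wide paint jar out of the huddle onto the sheet

ROBOT

A 7-joint arm with a two-finger parallel gripper is mounted at the origin on the work surface. World frame = base frame: x ahead of the robot, y to its left, z up, the work surface at z = 0. Lengths are in m, angles in rad, forces in N, time in s.
With the tool pointing down it reaches from about 0.4 to 0.85 m from the base axis. Payload 10.4 kg.
Tool frame: the origin (TCP) lies between the finger pads; the fingertips stand 22 mm ahead of it and the grasp point (between the pads) lies 3 mm ahead of it; z points along the fingers, y is the line along which they close (so a half turn about z gives the same grasp; the last joint's range is limited). The gripper opens to 85 mm and grips with 20 to 120 N. Pads are 22 mm wide; open, the fingers measure 114 mm over their backs; the gripper's body (76 mm by 85 mm) begins 54 mm behind the grasp point. The pads swing forward as they close: fully open they stand 13 mm farther back than shut.
Start: joints at [-1.326, 0.332, -0.065, 1.46, 0.022, 1.35, -0.088], TCP at [0.165, 0.603, 0.253] pointing down, gripper open.
Joint ranges: [-2.6, 2.6], [-0.5, 2.12], [-1.47, 1.34], [0.16, 2.42], [-1.27, 4.41], [0.06, 2.06], [-2.6, 2.6]. Speed limits (rad/s): [2.22, 2.22, 2.79, 2.79, 3.14, 3.14, 3.14].

INTERFACE

Orientations are given as a unit quaternion [x, y, z, w].
In Python, from workcell import manip, camera, ticket, boxes_of, outline_of gives the robot as it stands.
- The arm moves only by the tool carry_out, never from a script. Its argument "deltas" is a list of rows, each a list of 5 numbers: the shift along the tool's x, y, z as a fraction of full scale, then the turn about the tool's z as a fraction of full scale, then the opening, from -1 (shut) to 1 (fully open), so that 0 is half open. In form: [[tx, ty, tz, spin, gripper], ...]. A call has 1 to 20 rows; each row is the pose to reach, as a shift and turn from the pose commanded when the call began, along the tool's axes at that moment; what a row does not reach only later rows make up. Full scale, the value 1, is 150 mm for a shift and 30 degrees for a turn. A row lasts 1/8 s, in which the tool goes at most 62.5 mm and 10.7 degrees, less where a joint would pass 70% of its speed; a pose out of reach is approached as far as the arm can. A call with a number of a shift or a turn outside -1 to 1 is refused whole. A call with a gripper value outside its range is refused whole. The fingers move at their own pace and stop on an object; "force" is the grip in N (left out, the last holds). Time passes only in rows, so rows that repeat a pose let the fingers close. It gives the time, the measured TCP pose, the force, the opening and the grip force at its end, in the units of the state.
- manip.get_obs(): the state, without advancing time (a new reading comes with each control period).
- camera(name): name is "scene" or "top" or "wrist"; returns a dict with "img" (384x512x3 uint8, red, green, blue), "depth" (384x512 float32, m along the optical axis (not along the pixel's ray), 0 where there is no reading), "vertical_fov" (degrees; the focal length in pixels is half the picture's height over the tangent of half this angle, whatever the lens; pixels are square), "cx", "cy" (the principal point, pixels), "R" (3x3) and "t" (3): a world point X has camera coordinates R X + t. Camera axes: x right, y down, z forward; pixel columns grow to the right and rows downward; lengths in m; the calibration is good to about 2 mm. A picture is of the moment at which its call begins.
- ticket.hand_in(): hands the job in; it is judged then, once.
Trained networks look in a picture, given as the dict that the camera call returned (one of the last four; its "shot" number tells which), for a name from the list of things; names that differ only in an ending like _2 or _b are one class to them, and where a whole thing is asked for, a point or a joint stands for the part that bears it (a point fixed in the world has none). Each returns a list of dicts, best first, with "conf" (0 to 1); they miss things now and then, are a little off and sometimes report something else, mostly with a low value. They report only what shows in the picture. A call takes as long as a camera call. They do not tell look-alikes from the thing itself.
- boxes_of(query, picture): "position" ([x, y, z] in m, in world coordinates, good to about 4 mm: the middle of the surface that is visible of it).
- outline_of(query, picture): "region" (384x512 bool, what is visible of it).
The state is a dict: "clock": time; "joint_pos": joint angles; "joint_velocities": joint speeds; "tau": joint torques, N m; "position": TCP position; "ee_rot": TCP orientation; "ft_force": force on the tool from outside, world axes, zero at the start; "torque": the same for the moment, N m; "grip_width": opening from 0.0 (shut) to 1.0 (fully open); "grasp_force": force on a finger pad.
Only numpy, scipy, OpenCV 4.12 (cv2) and the standard library are available. Lean on these libraries where they do the work, as an engineer would, in place of code of your own. Each camera call takes 0.05 s, during which the arm holds its last target. There are 200 camera calls.

TASK

The low, wide paint jar is wedged in the huddle of paint pots and is too wide to grip. Press your fingertips lightly on its lid and slide it, standing on the table all the way, out through the open side of the huddle and over onto the loose white sheet of paper, so that all of its foot is on the paper. The other pots must stay where they stand, the other things on the table are not to be disturbed, and the jar must not tip.

Things in the scene. Friction and masses are not known exactly. Their poses are not given: they have to be found in the camera images.
- wide_jar: the jar to move: low wide glass jar, 92 mm across; flat level steel lid 88 mm across, 18 mm high, stiffly screwed on more or less far: its top is 64 to 78 mm above the table, to be felt. 0.3 to 0.7 kg. Friction: foot on table about 0.22, fingers on lid 0.6 or more: 8 to 20 N on the lid carries it, less slips, over 30 N is too hard. Origin: centre of underside, z up, -x out of the huddle's open side
- pot_a: paint tin with a pressed-in lid, 68 mm across, 90 mm high, upright; one of the huddle's four pots, in a half ring against the wide jar, each touching it (centres 80 mm from the jar's) and the next; any may stand in any of the four places. Origin: centre of its underside, z up
- pot_b: glass jar of paint with a steel screw lid, 68 mm across, 100 mm high, upright; one of the huddle's four pots, in a half ring against the wide jar, each touching it (centres 80 mm from the jar's) and the next; any may stand in any of the four places. Origin: centre of its underside, z up
- pot_c: glass jar of paint with a steel screw lid, 68 mm across, 94 mm high, upright; one of the huddle's four pots, in a half ring against the wide jar, each touching it (centres 80 mm from the jar's) and the next; any may stand in any of the four places. Origin: centre of its underside, z up
- pot_d: paint tin with a pressed-in lid, 68 mm across, 84 mm high, upright; one of the huddle's four pots, in a half ring against the wide jar, each touching it (centres 80 mm from the jar's) and the next; any may stand in any of the four places. Origin: centre of its underside, z up
- sheet: plain white sheet of paper lying flat on the table, 220 mm along its x by 200 mm along its y, under 1 mm thick (nothing catches on it), to the left or to the right of the robot's middle line. It does not move. Origin: its centre, z up
- mortar: bystander: white ceramic mortar, 108 mm across the rim, 48 mm high, with a pestle leaning in it up to 100 mm high; it stands on the side where the sheet is not. Origin: centre of its underside
- brush_pot: bystander: glass jar 76 mm across and 90 mm high, full of brushes that reach up to about 220 mm and 60 mm out sideways; stands beyond the huddle, left or right. Origin: centre of its underside
- globe: bystander: thin clear glass globe 76 mm across, seated on a cork ring, 90 mm high in all; stands beyond the huddle, on the other side from the brush pot. Origin: centre of its underside
Mind the look-alikes: they are no part of the job. Leave any green look-alike of the pot_d alone.

How it is judged:
On the way:
1. the wide jar has been slid clear of all four pots, with a gap of at least 12 mm to each (horizontal distance between wide_jar and pot_a above 0.092 m and horizontal distance between wide_jar and pot_b above 0.092 m and horizontal distance between wide_jar and pot_c above 0.092 m and horizontal distance between wide_jar and pot_d above 0.092 m and angle between wide_jar's own z axis and vertical below 0.05 rad and height (world z) of wide_jar below 0.003 m), for 0.1 s.
At the end, for the whole second after the job is handed in: the wide jar stands upright (within 0.05 rad) and at rest with its foot wholly on the sheet (to 2 mm: centre within 66 mm along the sheet's x, 56 mm along its y, of its centre); the four pots are within 8 mm and mortar, brush pot and globe within 10 mm of where they stood (x of wide_jar in the frame of sheet between -0.066 and 0.066 m and y of wide_jar in the frame of sheet between -0.056 and 0.056 m and angle between wide_jar's own z axis and vertical below 0.05 rad and height (world z) of wide_jar below 0.003 m and linear speed of wide_jar below 0.01 m/s and distance of each of pot_a, pot_b, pot_c, pot_d from where it was at the start of the episode below 0.008 m and distance of each of mortar, brush_pot, globe from where it was at the start of the episode below 0.01 m); the robot touches nothing.
It fails at once if a pot of the huddle was shifted by more than 8 mm (distance of any of pot_a, pot_b, pot_c, pot_d from where it was at the start of the episode above 0.008 m).
It fails at once if a bystander was shifted by more than 10 mm (distance of any of mortar, brush_pot, globe from where it was at the start of the episode above 0.01 m).
It fails at once if the wide jar was tipped (more than 0.12 rad) or lifted off the table (more than 8 mm) (angle between wide_jar's own z axis and vertical above 0.12 rad or height (world z) of wide_jar above 0.008 m).
It fails at once if the fingers leant on the wide jar with more than 35 N (contact force between the fingers and wide_jar above 35 N).
It also fails if it takes over 64 s, if anything falls off the work surface, if the arm or the gripper's body presses on something with over 40 N, if the wrist force passes 120 N, or if a joint passes its speed limit or range.

## Working session

There is one attempt and no reset: what is moved stays moved. The work goes in short steps, Python scripts to look and compute and a tool call to move; the robot and the scene stay as the last step left them, time stands still between calls to the robot, and variables do not carry over. Pictures are saved under pics/ and viewed, at most 10 in all, crops included, and the job is handed in when it is done.

Besides the shell and the picture viewer there is one more tool, called after "Emit:" by a JSON object that holds its "method" and its "body", one argument or row to a line. carry_out: Moves the arm, as the interface text tells. Its arguments: {"type":"object","properties":{"deltas":{"type":"array","items":{"type":"array","items":{"type":"number"}}},"force":{"type":"number"}},"required":["deltas"]}

```bash
mkdir -p pics; cat > h.py <<'E'
import numpy as np, cv2
from workcell import manip, camera, ticket, boxes_of, outline_of
def cloud(p):
    h,w=p["depth"].shape; f=h/2/np.tan(np.radians(p["vertical_fov"])/2)
    v,u=np.mgrid[:h,:w]; d=p["depth"]
    c=np.stack([(u-p["cx"])/f*d,(v-p["cy"])/f*d,d],-1)
    X=(c-p["t"])@p["R"]; X[d==0]=np.nan
    return X
E
python3 - <<'E'
from h import *
for n in ["top","scene"]:
    p=camera(n); cv2.imwrite(f"pics/{n}1.png",p["img"][...,::-1])
    X=cloud(p)
    np.savez(f"{n}.npz",X=X,img=p["img"])
    for q in ["wide_jar","pot_a","pot_b","pot_d","sheet","mortar","brush_pot","globe"]:
        print(n,q,[(round(b["conf"],2),np.round(b["position"],3).tolist()) for b in boxes_of(q,p)][:5])
o=manip.get_obs(); print(o["position"],o["ee_rot"],o["ft_force"],o["grip_width"],o["clock"])
E
```

```text
top wide_jar [(0.86, [0.638, 0.038, 0.074])]
top pot_a [(0.98, [0.695, -0.013, 0.079]), (0.95, [0.629, -0.042, 0.088]), (0.93, [0.769, -0.133, 0.086]), (0.83, [0.716, 0.049, 0.1]), (0.78, [0.681, 0.112, 0.093])]
top pot_b [(0.98, [0.695, -0.013, 0.079]), (0.95, [0.629, -0.042, 0.088]), (0.93, [0.769, -0.133, 0.086]), (0.83, [0.716, 0.049, 0.1]), (0.78, [0.681, 0.112, 0.093])]
top pot_d [(0.98, [0.695, -0.013, 0.079]), (0.95, [0.629, -0.042, 0.088]), (0.93, [0.769, -0.133, 0.086]), (0.83, [0.716, 0.049, 0.1]), (0.78, [0.681, 0.112, 0.093])]
top sheet [(0.62, [0.462, -0.292, 0.001])]
top mortar [(0.74, [0.488, 0.291, 0.031])]
top brush_pot [(0.6, [0.676, -0.333, 0.09])]
top globe [(0.73, [0.665, 0.344, 0.069])]
scene wide_jar [(0.92, [0.649, 0.042, 0.075])]
scene pot_a [(0.95, [0.692, 0.106, 0.094]), (0.93, [0.645, -0.05, 0.089]), (0.88, [0.785, -0.149, 0.079]), (0.83, [0.736, 0.033, 0.095])]
scene pot_b [(0.95, [0.692, 0.106, 0.094]), (0.93, [0.645, -0.05, 0.089]), (0.88, [0.785, -0.149, 0.079]), (0.83, [0.736, 0.033, 0.095])]
scene pot_d [(0.95, [0.692, 0.106, 0.094]), (0.93, [0.645, -0.05, 0.089]), (0.88, [0.785, -0.149, 0.079]), (0.83, [0.736, 0.033, 0.095])]
scene sheet [(0.94, [0.476, -0.3, -0.002])]
scene mortar [(0.89, [0.491, 0.288, 0.031])]
scene brush_pot [(0.9, [0.684, -0.335, 0.09])]
scene globe [(0.81, [0.683, 0.334, 0.06])]
[0.16538644 0.60273297 0.25332849] [ 1.33514880e-01  9.91046808e-01  3.78558989e-05 -1.53852288e-06] [-0.25349168 -0.24226044  0.12385853] 1.00309149462222 0.9
```

View pics/top1.png

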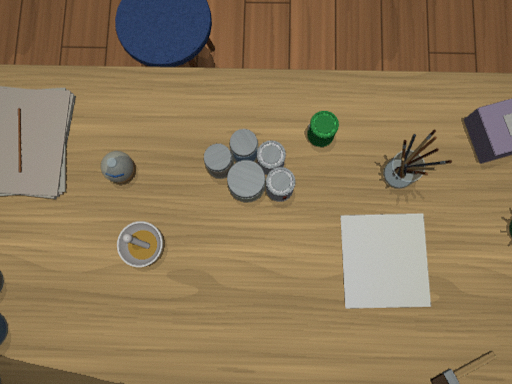

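View pics/scene1.png

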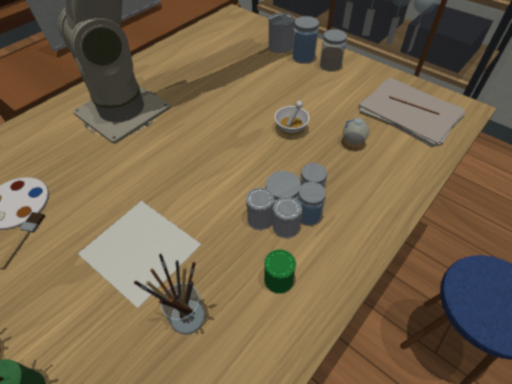

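The top view shows the wide jar at px (246,181), with the pots at (218,159), (243,144), (271,154) and (280,181). The paper is at (386,261). The green tin at (323,126) is the look-alike and I'll leave it alone. The open side of the huddle faces down-left in the picture, towards the robot. Next I'll fit the lids and the sheet.

```bash
python3 - <<'E'
from h import *
p=camera("top");X=cloud(p)
def fit(P,r):
    from scipy.optimize import least_squares
    return None
# height-slices on lids
for q in ["wide_jar","pot_a"]:
    for o in outline_of(q,p):
        m=o["region"]&np.isfinite(X[...,2]); P=X[m]
        z=np.percentile(P[:,2],80); T=P[abs(P[:,2]-z)<.006]
        (c,r)=cv2.minEnclosingCircle((T[:,:2]*1000).astype(np.float32))
        print(q,round(o["conf"],2),"z",z.round(4),"circ",np.round(c,1),round(r,1),"mean",(T[:,:2].mean(0)*1000).round(1),len(T))
m=outline_of("sheet",p)[0]["region"]; P=X[m&np.isfinite(X[...,2])]
print("sheet",cv2.minAreaRect((P[:,:2]*1000).astype(np.float32)),P[:,2].mean())
for q in ["mortar","brush_pot"]:
    m=outline_of(q,p)[0]["region"]; P=X[m&np.isfinite(X[...,2])]; print(q,P.min(0).round(3),P.max(0).round(3))
im=cv2.resize(p["img"][110:220,180:350],None,fx=4,fy=4,interpolation=cv2.INTER_CUBIC); cv2.imwrite("pics/crop.png",im[...,::-1])
E
```

```text
wide_jar 0.93 z 0.0755 circ [643.2  40.2] 44.1 mean [642.3  40. ] 1075
pot_a 0.76 z 0.0938 circ [688.2 106.8] 32.2 mean [687.4 106.5] 575
pot_a 0.74 z 0.0891 circ [634.9 -39.8] 33.7 mean [634.5 -39.9] 644
pot_a 0.71 z 0.0833 circ [699.5 -16.7] 33.7 mean [699.1 -16.5] 614
pot_a 0.66 z 0.0831 circ [ 774.1 -139.1] 33.6 mean [ 773.4 -139.4] 606
pot_a 0.59 z 0.0997 circ [722.9  47.8] 32.1 mean [722.   47.6] 576
sheet ((467.9574279785156, -293.88629150390625), (226.05743408203125, 204.4601287841797), 2.807319402694702) 4.8536698046062824e-05
mortar [ 0.436  0.232 -0.007] [0.543 0.351 0.1  ]Traceback (most recent call last):
  File "<stdin>", line 16, in <module>
IndexError: list index out of range
```

Fits: jar at (643,40) with its lid at about 75 mm. All four pots come out 80 mm from it, which matches the description. The open direction is about 160° (−x, slightly +y), and the sheet centre is at (468,−294). The green tin isn't part of the huddle, and there's only one wide jar. I'll now go above the jar with the fingers shut.

Emit:
{"method": "carry_out", "body": {
  "deltas": [
    [-0.27, -0.19, 0, 0, -1],
    [-0.54, -0.37, 0, 0, -1],
    [-0.81, -0.555, 0, 0, -1],
    [-0.81, -0.555, 0, 0, -1]
  ],
  "force": 40
}}

```text
clock: 1.7
position: [0.2641, 0.4875, 0.2538]
ee_rot: [0.137, 0.991, 0.0, 0.001]
ft_force: [0.1, 0.0, 0.6]
grip_width: 0.147
grasp_force: 0.0
```

Emit:
{"method": "carry_out", "body": {
  "deltas": [
    [-0.27, -0.19, 0, 0, -1],
    [-0.54, -0.37, 0, 0, -1],
    [-0.81, -0.555, 0, 0, -1],
    [-0.81, -0.555, 0, 0, -1]
  ]
}}

```text
clock: 2.2
position: [0.3581, 0.3754, 0.2536]
ee_rot: [0.136, 0.991, 0.0, 0.001]
ft_force: [-0.8, 0.8, -0.1]
grip_width: -0.001
grasp_force: 0.0
```

Emit:
{"method": "carry_out", "body": {
  "deltas": [
    [-0.27, -0.19, 0, 0, -1],
    [-0.54, -0.37, 0, 0, -1],
    [-0.81, -0.555, 0, 0, -1],
    [-0.81, -0.555, 0, 0, -1]
  ]
}}

```text
clock: 2.7
position: [0.4527, 0.2633, 0.2535]
ee_rot: [0.136, 0.991, -0.0, 0.0]
ft_force: [-0.4, -0.6, 0.6]
grip_width: -0.0
grasp_force: 0.0
```

Emit:
{"method": "carry_out", "body": {
  "deltas": [
    [-0.27, -0.19, 0, 0, -1],
    [-0.54, -0.37, 0, 0, -1],
    [-0.81, -0.555, 0, 0, -1],
    [-0.81, -0.555, 0, 0, -1]
  ]
}}

```text
clock: 3.2
position: [0.5474, 0.1512, 0.2531]
ee_rot: [0.135, 0.991, -0.001, 0.0]
ft_force: [-0.1, -0.1, -0.2]
grip_width: -0.004
grasp_force: 0.0
```

Emit:
{"method": "carry_out", "body": {
  "deltas": [
    [-0.27, -0.19, 0, 0, -1],
    [-0.54, -0.37, 0, 0, -1],
    [-0.81, -0.555, 0, 0, -1],
    [-0.81, -0.555, 0, 0, -1],
    [-0.81, -0.555, 0, 0, -1]
  ]
}}

```text
clock: 3.82
position: [0.6407, 0.0433, 0.2528]
ee_rot: [0.132, 0.991, 0.001, -0.001]
ft_force: [-0.0, -0.2, -0.1]
grip_width: 0.001
grasp_force: 0.0
```

Emit:
{"method": "carry_out", "body": {
  "deltas": [
    [0, 0, 0.2, 0, -1],
    [0, 0, 0.4, 0, -1],
    [0, 0, 0.6, 0, -1],
    [0, 0, 0.8, 0, -1],
    [0, 0, 0.85, 0, -1],
    [0, 0, 0.85, 0, -1]
  ]
}}

```text
clock: 4.58
position: [0.6409, 0.0421, 0.1262]
ee_rot: [0.133, 0.991, 0.0, -0.0]
ft_force: [-1.1, -0.5, -0.6]
grip_width: 0.002
grasp_force: 0.0
```

```bash
python3 - <<'E'
from h import *
p=camera("scene");cv2.imwrite("pics/s2.png",cv2.resize(p["img"][120:270,180:380],None,fx=4,fy=4,interpolation=cv2.INTER_CUBIC)[...,::-1])
o=manip.get_obs(); print(o["position"],o["ee_rot"],o["ft_force"],o["clock"],o["joint_pos"])
p=camera("wrist");X=cloud(p)
for o in outline_of("wide_jar",p)[:1]:
    P=X[o["region"]&np.isfinite(X[...,2])];print(o["conf"],P.mean(0),np.percentile(P[:,2],[50,80]),cv2.minEnclosingCircle((P[abs(P[:,2]-.0755)<.006][:,:2]*1000).astype(np.float32)))
E
```

```text
[0.64146339 0.04166463 0.12700964] [1.32922754e-01 9.91126106e-01 4.64736117e-04 6.07023228e-04] [-0.14629884  0.02351409 -0.18504344] 4.625 [-0.44199454  0.48223502  0.40493993  1.57757412 -0.20488087  1.1224917
  1.31466095]
0.7 [0.63131116 0.04485549 0.07184688] [0.07528474 0.07583794] ((644.6270141601562, 40.97677230834961), 43.669944763183594)
```

View pics/s2.png

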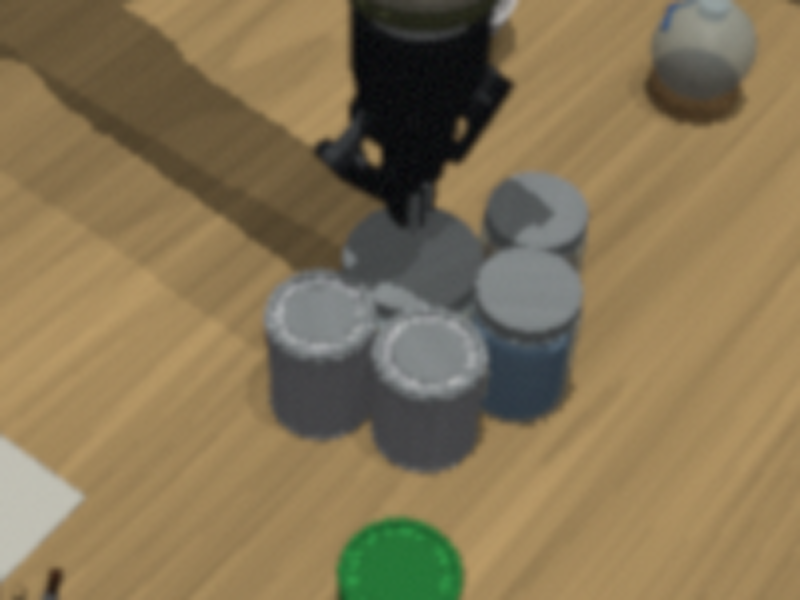

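The crop shows the shut fingertips hovering over the middle of the wide jar's lid at about (415,215), clear of the pots. I'll lower slowly and feel for the lid.

Emit:
{"method": "carry_out", "body": {
  "deltas": [
    [0, 0, 0.06, 0, -1],
    [0, 0, 0.12, 0, -1],
    [0, 0, 0.16, 0, -1],
    [0, 0, 0.16, 0, -1]
  ]
}}

```text
clock: 5.22
position: [0.6407, 0.0405, 0.101]
ee_rot: [0.134, 0.991, -0.0, -0.001]
ft_force: [-0.4, -0.0, 0.9]
grip_width: -0.0
grasp_force: 0.0
```

Emit:
{"method": "carry_out", "body": {
  "deltas": [
    [0, 0, 0.01, 0, -1],
    [0, 0, 0.02, 0, -1],
    [0, 0, 0.02, 0, -1]
  ]
}}

```text
clock: 5.6
position: [0.6411, 0.0406, 0.0988]
ee_rot: [0.133, 0.991, 0.0, -0.0]
ft_force: [-0.6, 0.3, -0.2]
grip_width: 0.001
grasp_force: 0.0
```

Emit:
{"method": "carry_out", "body": {
  "deltas": [
    [0, 0, 0.005, 0, -1],
    [0, 0, 0.01, 0, -1],
    [0, 0, 0.01, 0, -1]
  ]
}}

```text
clock: 5.98
position: [0.6412, 0.0406, 0.0976]
ee_rot: [0.134, 0.991, 0.0, 0.0]
ft_force: [-0.7, -0.4, 5.1]
grip_width: 0.002
grasp_force: 1.9
```

Emit:
{"method": "carry_out", "body": {
  "deltas": [
    [0, 0, 0.005, 0, -1],
    [0, 0, 0.005, 0, -1]
  ]
}}

```text
clock: 6.22
position: [0.6412, 0.0406, 0.0976]
ee_rot: [0.134, 0.991, 0.0, 0.0]
ft_force: [-4.9, 0.2, 10.3]
grip_width: -0.003
grasp_force: 5.2
```

Emit:
{"method": "carry_out", "body": {
  "deltas": [
    [0, 0, 0.003, 0, -1],
    [0.015, 0.001, 0.003, 0, -1],
    [0.03, 0.002, 0.003, 0, -1],
    [0.05, 0.004, 0.003, 0, -1],
    [0.07, 0.006, 0.003, 0, -1]
  ]
}}

```text
clock: 6.85
position: [0.633, 0.0437, 0.0976]
ee_rot: [0.134, 0.991, 0.0, 0.002]
ft_force: [2.8, -2.2, 6.1]
grip_width: -0.001
grasp_force: 3.0
```

Emit:
{"method": "carry_out", "body": {
  "deltas": [
    [0, 0, 0.005, 0, -1],
    [0, 0, 0.008, 0, -1],
    [0, 0, 0.008, 0, -1]
  ]
}}

```text
clock: 7.22
position: [0.6329, 0.0439, 0.0975]
ee_rot: [0.134, 0.991, 0.001, 0.002]
ft_force: [-2.6, -1.2, 17.5]
grip_width: 0.002
grasp_force: 8.8
```

```bash
cat >> h.py <<'E'
def look():
    o=manip.get_obs(); print(o["position"].round(4),o["ft_force"].round(1),round(o["clock"],2))
    for n in ["top","scene"]:
        p=camera(n);X=cloud(p)
        for q in ["wide_jar","pot_a"]:
            for o in outline_of(q,p):
                P=X[o["region"]&np.isfinite(X[...,2])]; z=np.percentile(P[:,2],70); T=P[abs(P[:,2]-z)<.006]
                c,r=cv2.minEnclosingCircle((T[:,:2]*1000).astype(np.float32))
                print(n,q,round(o["conf"],2),z.round(4),np.round(c,1),round(r,1))
E
python3 -c "
from h import *
look()"
```

```text
[0.6329 0.0439 0.0975] [-2.6 -1.2 17.5] 7.22
top pot_a 0.97 0.082 [ 774.5 -139.1] 34.0
top pot_a 0.93 0.0829 [698.6 -16.9] 33.0
top pot_a 0.86 0.0883 [635.2 -39.5] 33.8
scene wide_jar 0.95 0.0745 [637.6  43.1] 43.9
scene pot_a 0.97 0.0873 [637.8 -39.3] 34.1
scene pot_a 0.85 0.0984 [726.   48.8] 33.1
scene pot_a 0.8 0.0814 [701.  -17.7] 34.7
scene pot_a 0.72 0.0819 [ 777.5 -139.4] 33.7
scene pot_a 0.65 0.0929 [693.8  99.6] 41.8
```

Emit:
{"method": "carry_out", "body": {
  "deltas": [
    [0.02, 0.002, 0, 0, -1],
    [0.05, 0.004, 0, 0, -1],
    [0.08, 0.006, 0, 0, -1],
    [0.11, 0.009, 0, 0, -1],
    [0.14, 0.011, 0, 0, -1]
  ]
}}

```text
clock: 8.15
position: [0.6144, 0.0508, 0.0975]
ee_rot: [0.134, 0.991, 0.001, 0.004]
ft_force: [5.4, -1.7, 10.9]
grip_width: 0.0
grasp_force: 5.5
```

Emit:
{"method": "carry_out", "body": {
  "deltas": [
    [0.01, 0.001, 0.004, 0, -1],
    [0.04, 0.003, 0.004, 0, -1],
    [0.07, 0.006, 0.004, 0, -1],
    [0.1, 0.008, 0.005, 0, -1],
    [0.13, 0.011, 0.005, 0, -1],
    [0.16, 0.013, 0.005, 0, -1]
  ]
}}

```text
clock: 8.9
position: [0.5927, 0.059, 0.0975]
ee_rot: [0.134, 0.991, 0.001, 0.005]
ft_force: [6.6, -2.6, 14.3]
grip_width: 0.0
grasp_force: 7.2
```

```bash
python3 -c "
from h import *
look()"
```

```text
[0.5927 0.059  0.0975] [ 6.6 -2.6 14.3] 8.9
top pot_a 0.63 0.0885 [635.4 -39.7] 33.8
top pot_a 0.56 0.0821 [ 774.5 -139.4] 33.8
top pot_a 0.48 0.0998 [724.8  47.5] 30.8
scene wide_jar 0.94 0.0738 [597.1  60. ] 44.7
scene pot_a 0.97 0.0982 [722.6  50.2] 35.3
scene pot_a 0.96 0.0929 [701.5 101.6] 43.0
scene pot_a 0.78 0.0815 [703.  -16.6] 33.5
scene pot_a 0.7 0.0873 [638.3 -40. ] 33.4
scene pot_a 0.62 0.082 [ 777.3 -139.2] 34.0
```

Emit:
{"method": "carry_out", "body": {
  "deltas": [
    [0.03, 0.003, 0, 0, -1],
    [0.07, 0.006, 0, 0, -1],
    [0.11, 0.01, 0, 0, -1],
    [0.15, 0.013, 0, 0, -1],
    [0.19, 0.016, 0, 0, -1],
    [0.23, 0.019, 0, 0, -1],
    [0.27, 0.022, 0, 0, -1],
    [0.3, 0.025, 0, 0, -1],
    [0.32, 0.026, 0, 0, -1]
  ]
}}

```text
clock: 10.32
position: [0.5476, 0.0758, 0.0974]
ee_rot: [0.134, 0.991, 0.001, 0.005]
ft_force: [6.7, -2.8, 14.9]
grip_width: 0.0
grasp_force: 7.5
```

Emit:
{"method": "carry_out", "body": {
  "deltas": [
    [-0.001, -0.02, 0, 0, -1],
    [-0.003, -0.05, 0, 0, -1],
    [-0.005, -0.085, 0, 0, -1],
    [-0.007, -0.12, 0, 0, -1],
    [-0.009, -0.155, 0, 0, -1],
    [-0.011, -0.19, 0, 0, -1],
    [-0.012, -0.22, 0, 0, -1],
    [-0.014, -0.25, 0, 0, -1]
  ]
}}

```text
clock: 11.32
position: [0.539, 0.0423, 0.0974]
ee_rot: [0.132, 0.991, 0.003, 0.004]
ft_force: [2.1, 8.4, 19.1]
grip_width: -0.001
grasp_force: 9.5
```

Emit:
{"method": "carry_out", "body": {
  "deltas": [
    [-0.001, -0.03, -0.001, 0, -1],
    [-0.003, -0.07, -0.002, 0, -1],
    [-0.006, -0.11, -0.002, 0, -1],
    [-0.008, -0.15, -0.002, 0, -1],
    [-0.01, -0.19, -0.002, 0, -1],
    [-0.013, -0.23, -0.002, 0, -1],
    [-0.015, -0.27, -0.002, 0, -1],
    [-0.017, -0.31, -0.002, 0, -1],
    [-0.019, -0.35, -0.002, 0, -1],
    [-0.021, -0.39, -0.002, 0, -1],
    [-0.023, -0.42, -0.002, 0, -1]
  ]
}}

```text
clock: 12.7
position: [0.5256, -0.0199, 0.0973]
ee_rot: [0.133, 0.991, 0.002, 0.003]
ft_force: [2.0, 7.4, 17.5]
grip_width: 0.003
grasp_force: 9.2
```

```bash
python3 -c "
from h import *
look()"
```

```text
[ 0.5256 -0.0199  0.0973] [ 2.   7.4 17.5] 12.7
top pot_a 0.92 0.099 [722.3  48.2] 31.9
top pot_a 0.78 0.0928 [687.7 106.3] 31.7
top pot_a 0.73 0.0824 [ 774.5 -139.2] 34.0
top pot_a 0.67 0.0887 [638.6 -39.5] 32.6
top pot_a 0.61 0.0826 [699.3 -16.3] 33.7
scene wide_jar 0.63 0.0735 [531.4 -20.8] 43.7
scene pot_a 0.93 0.0982 [725.4  46.9] 31.8
scene pot_a 0.89 0.0873 [638.5 -38.7] 34.3
scene pot_a 0.83 0.0929 [690.3 107. ] 33.5
scene pot_a 0.62 0.0813 [702.6 -16. ] 34.0
scene pot_a 0.57 0.0819 [ 777.6 -140.3] 33.1
```

Emit:
{"method": "carry_out", "body": {
  "deltas": [
    [-0.002, -0.03, 0, 0, -1],
    [-0.004, -0.08, 0, 0, -1],
    [-0.007, -0.13, 0, 0, -1],
    [-0.009, -0.18, 0, 0, -1],
    [-0.012, -0.23, 0, 0, -1],
    [-0.014, -0.28, 0, 0, -1],
    [-0.017, -0.33, 0, 0, -1],
    [-0.019, -0.38, 0, 0, -1],
    [-0.022, -0.43, 0, 0, -1],
    [-0.024, -0.48, 0, 0, -1],
    [-0.026, -0.51, 0, 0, -1]
  ]
}}

```text
clock: 14.38
position: [0.5093, -0.0952, 0.0973]
ee_rot: [0.133, 0.991, 0.002, 0.004]
ft_force: [2.6, 9.4, 19.9]
grip_width: 0.001
grasp_force: 10.1
```

Emit:
{"method": "carry_out", "body": {
  "deltas": [
    [-0.002, -0.03, -0.001, 0, -1],
    [-0.004, -0.08, -0.002, 0, -1],
    [-0.007, -0.13, -0.002, 0, -1],
    [-0.009, -0.18, -0.002, 0, -1],
    [-0.012, -0.23, -0.003, 0, -1],
    [-0.014, -0.28, -0.003, 0, -1],
    [-0.017, -0.33, -0.003, 0, -1],
    [-0.019, -0.38, -0.003, 0, -1],
    [-0.022, -0.43, -0.003, 0, -1],
    [-0.024, -0.48, -0.003, 0, -1],
    [-0.026, -0.51, -0.003, 0, -1]
  ]
}}

```text
clock: 15.75
position: [0.4924, -0.1706, 0.0973]
ee_rot: [0.133, 0.991, 0.001, 0.003]
ft_force: [1.6, 8.3, 18.7]
grip_width: 0.0
grasp_force: 9.3
```

Emit:
{"method": "carry_out", "body": {
  "deltas": [
    [-0.002, -0.03, 0, 0, -1],
    [-0.004, -0.08, -0.001, 0, -1],
    [-0.007, -0.13, -0.001, 0, -1],
    [-0.009, -0.18, -0.002, 0, -1],
    [-0.012, -0.23, -0.002, 0, -1],
    [-0.014, -0.28, -0.002, 0, -1],
    [-0.017, -0.33, -0.002, 0, -1],
    [-0.019, -0.38, -0.002, 0, -1],
    [-0.022, -0.43, -0.002, 0, -1],
    [-0.024, -0.48, -0.002, 0, -1],
    [-0.026, -0.51, -0.002, 0, -1]
  ]
}}

```text
clock: 17.12
position: [0.4755, -0.2458, 0.0973]
ee_rot: [0.133, 0.991, 0.001, 0.003]
ft_force: [0.6, 8.5, 17.2]
grip_width: 0.001
grasp_force: 8.9
```

```bash
python3 -c "
from h import *
look()"
```

```text
[ 0.4755 -0.2458  0.0973] [ 0.6  8.5 17.2] 17.12
top wide_jar 0.56 0.0744 [ 478.9 -240.4] 43.1
top pot_a 0.87 0.0821 [ 774.9 -139.8] 34.1
top pot_a 0.84 0.0883 [635.2 -39.9] 34.0
top pot_a 0.75 0.0824 [698.4 -16.5] 32.8
top pot_a 0.72 0.099 [722.7  47.6] 31.7
top pot_a 0.66 0.0929 [687.8 106.6] 31.9
scene wide_jar 0.69 0.0738 [ 480.6 -246. ] 43.9
scene pot_a 0.85 0.0929 [691.6  98.3] 39.9
scene pot_a 0.85 0.0814 [702.2 -16.5] 33.8
scene pot_a 0.73 0.0819 [ 777.5 -139.2] 33.8
scene pot_a 0.7 0.0873 [639.1 -40. ] 33.6
scene pot_a 0.57 0.0982 [726.6  50.9] 35.2
```

Emit:
{"method": "carry_out", "body": {
  "deltas": [
    [-0.002, -0.03, 0, 0, -1],
    [-0.005, -0.08, 0, 0, -1],
    [-0.008, -0.13, 0, 0, -1],
    [-0.011, -0.18, 0, 0, -1],
    [-0.014, -0.23, 0, 0, -1],
    [-0.017, -0.28, 0, 0, -1],
    [-0.019, -0.31, 0, 0, -1],
    [-0.02, -0.33, 0, 0, -1],
    [-0.02, -0.33, 0, 0, -1]
  ]
}}

```text
clock: 18.55
position: [0.4653, -0.2946, 0.0973]
ee_rot: [0.133, 0.991, 0.001, 0.003]
ft_force: [1.2, 6.1, 17.0]
grip_width: -0.001
grasp_force: 8.4
```

Emit:
{"method": "carry_out", "body": {
  "deltas": [
    [0, 0, -0.01, 0, -1],
    [0, 0, -0.03, 0, -1],
    [0, 0, -0.1, 0, -1],
    [0, 0, -0.3, 0, -1],
    [0, 0, -0.6, 0, -1],
    [0, 0, -0.9, 0, -1],
    [0, 0, -0.9, 0, -1],
    [0, 0, -0.9, 0, -1]
  ]
}}

```text
clock: 19.55
position: [0.4624, -0.2951, 0.23]
ee_rot: [0.134, 0.991, 0.0, -0.0]
ft_force: [-0.3, 0.5, -0.5]
grip_width: 0.006
grasp_force: 0.0
```

Emit:
{"method": "carry_out", "body": {
  "deltas": [
    [0.2, 0, -0.2, 0, -1],
    [0.4, 0, -0.2, 0, -1],
    [0.4, 0, -0.2, 0, -1]
  ]
}}

```text
clock: 19.92
position: [0.403, -0.2791, 0.2594]
ee_rot: [0.134, 0.991, 0.001, -0.001]
ft_force: [0.8, -0.4, 0.2]
grip_width: -0.0
grasp_force: 0.0
```

```bash
python3 -c "
from h import *
look()
p=camera('top');cv2.imwrite('pics/end.png',p['img'][...,::-1])"
```

```text
[ 0.403  -0.2791  0.2594] [ 0.8 -0.4  0.2] 19.93
top wide_jar 0.78 0.075 [ 467.5 -294.4] 44.1
top pot_a 0.78 0.0882 [635.4 -39.5] 33.9
top pot_a 0.78 0.0824 [ 774.2 -139.3] 33.8
top pot_a 0.73 0.0825 [693.4 -18.5] 39.7
top pot_a 0.67 0.0928 [687.9 106.4] 31.7
scene wide_jar 0.77 0.074 [ 471.2 -294.9] 44.2
scene wide_jar 0.65 0.0424 [489.3 285.4] 55.3
scene wide_jar 0.62 0.0874 [637.7 -38.8] 34.6
scene wide_jar 0.55 0.0695 [674.9 349. ] 32.0
scene pot_a 0.96 0.0929 [692.2 104.8] 34.2
scene pot_a 0.91 0.0819 [ 777.3 -139.2] 33.5
scene pot_a 0.86 0.0872 [637.7 -38.8] 34.6
scene pot_a 0.61 0.0981 [724.4  47.2] 33.1
scene pot_a 0.59 0.0813 [702.4 -14.8] 35.0
```

View pics/end.png

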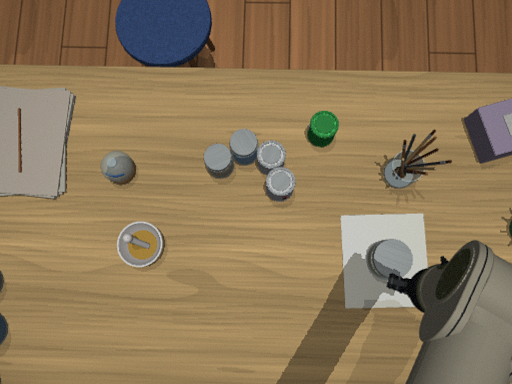

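The jar stands in the middle of the sheet at px (391,258), the pots and bystanders haven't moved, and the arm is clear.

```bash
python3 -c "
from h import *
print(ticket.hand_in())"
```

```text
the job is handed in; nothing more can be done
None
```

The wide jar was slid out of the huddle onto the middle of the sheet, under 1 mm from its centre by the top camera; the pots and bystanders showed no shift, and the job is handed in (hand-in returned no verdict).

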